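Pack the blue cups and the red screwdriver into the service tray

ROBOT

A 7-joint arm with a two-finger parallel gripper is mounted at the origin on the work surface. World frame = base frame: x ahead of the robot, y to its left, z up, the work surface at z = 0. Lengths are in m, angles in rad, forces in N, time in s.
With the tool pointing down it reaches from about 0.4 to 0.85 m from the base axis. Payload 4.4 kg.
Tool frame: the origin (TCP) lies midway between the tips of the shut fingers; the grasp point (between the pads) lies 19 mm behind it; z points along the fingers, y is the direction in which the jaws open and shut (so a half turn about z gives the same grasp; the last joint's range is limited). The gripper opens to 94 mm and grips with 3 to 60 N. Pads are 16 mm wide; open, the fingers measure 119 mm over their backs; the gripper's body (75 mm by 177 mm) begins 78 mm behind the grasp point.
Start: joints at [1.229, 0.628, 0.038, 1.517, -0.027, 0.996, -0.02], TCP at [0.177, -0.625, 0.173] pointing down, gripper open.
Joint ranges: [-3.06, 3.06], [-0.37, 2.12], [-1.25, 1.32], [0.18, 2.47], [-1.1, 4.24], [0.23, 1.98], [-2.94, 2.94]. Speed limits (rad/s): [2.57, 2.57, 3.14, 3.14, 3.14, 3.14, 3.14].

INTERFACE

Orientations are given as a unit quaternion [w, x, y, z].
In Python, from workcell import robot gives the robot as it stands.
- The arm moves only by the shell command python3 -m inch 'ROWS' [FORCE]. ROWS is JSON, a list of rows, each a list of 5 numbers: the shift along the tool's x, y, z in mm, then the turn about the tool's z in rad, then the closure, from 0 (fully open) to 1 (shut). In form: [[dx, dy, dz, yaw, claw], ...]. A call has 1 to 20 rows; each row shifts and turns the pose as measured when the row begins, along the tool's axes as they then stand; what a row does not reach is not made up. A row lasts 1/8 s, in which the tool goes at most 62.5 mm and 10.7 degrees, less where a joint would pass 70% of its speed; a pose out of reach is approached as far as the arm can. A call with a gripper value outside its range is refused whole. The fingers move at their own pace and stop on an object; FORCE is the grip in N (left out, the last holds). Time passes only in rows, so rows that do not move let the fingers close. It gives the time, the measured TCP pose, the force and the opening at its end, in the units of the state.
- robot.get_obs(): the state, without advancing time (a new reading comes with each control period).
- robot.capture(name): name is "scene" or "top" or "wrist"; returns a dict with "img" (400x640x3 uint8, red, green, blue), "fov_y" (degrees; the focal length in pixels is half the picture's height over the tangent of half this angle, whatever the lens; pixels are square), "cx", "cy" (the principal point, pixels), "rvec" (rotation vector, rad) and "tvec" (3), from world to camera coordinates, as OpenCV has them; the wrist camera has in their place "mount" (4x4, takes a point from camera to tool coordinates, whose origin is the TCP and whose axes are the flange's). Camera axes: x right, y down, z forward; pixel columns grow to the right and rows downward; lengths in m; the calibration is good to about 2 mm. The wrist camera is an equidistant fisheye: a pixel r from the principal point sees the ray r / f radians off the axis. A picture is of the moment at which its call begins: read the wrist's pose just before it. There is no depth.
- robot.hand_in(): hands the job in, once; it reports no verdict.
Trained networks look in a picture, given as the dict that the camera call returned (one of the last four; its "shot" number tells which), for a name from the list of things; names that differ only in an ending like _2 or _b are one class to them, and where a whole thing is asked for, a point or a joint stands for the part that bears it (a point fixed in the world has none). Each returns a list of dicts, best first, with "conf" (0 to 1); they miss things now and then, are a little off and sometimes report something else, mostly with a low value. They report only what shows in the picture. A call takes as long as a camera call.
- robot.boxes_of(picture, target): "xy" ([column, row] in pixels, amid what is visible of it).
- robot.cut_out(picture, target): "region" (400x640 bool, what is visible of it) and "xy" ([column, row] in pixels, amid what is visible of it).
- robot.landmark_of(picture, target): "xy" ([column, row] in pixels: a listed point, or the origin of a listed thing).
The state is a dict: "clock": time; "joint_positions": joint angles; "qd": joint speeds; "joint_efforts": joint torques, N m; "ee_pos": TCP position; "tool_rot": TCP orientation; "force": force on the tool from outside, world axes, zero at the start; "moment": the same for the moment, N m; "width": finger opening in m.
Only numpy, scipy, OpenCV 4.12 (cv2) and the standard library are available. Lean on these libraries where they do the work, as an engineer would, in place of code of your own. Each camera call takes 0.05 s, during which the arm holds its last target. There are 200 camera calls.

TASK

Pack up the repair kit in the black two-bay tray: stand the large blue cup upright on the floor of the wider bay, then the medium blue cup inside it, then the small blue cup inside that, one after another, and at any time lay the red-handled screwdriver flat on the floor of the narrower bay. The white cup and the yellow-handled screwdriver belong to someone else: leave them where they are.

Things in the scene. Friction and masses are not known exactly. Their poses are not given: they have to be found in the camera images.
- tray: low black plastic tray with a grey floor, fixed to the bench, 185 mm (its x) by 225 mm (its y), walls 22 mm high and 5 mm thick, floor 4 mm thick, parted by one wall along its x into two open bays. Origin: centre of its underside; it may be turned any way
- cup_bay (a point): centre of the floor (top face) of the tray's wider bay, for the cups; the bay measures 175 mm along x and 125 mm along y inside; axes as the tray's
- driver_bay (a point): centre of the floor (top face) of the tray's narrower bay, for the screwdriver; the bay measures 175 mm along x and 85 mm along y inside, so the screwdriver fits along x, either way round; axes as the tray's
- cup_large: large blue plastic cup, round, open at the top, straight-sided: outside diameter 68 mm (foot tapering to 62 mm over the lowest 12 mm), 34 mm tall, wall 2.5 mm, floor 3 mm thick, about 50 g. Origin: centre of its underside; z up along its axis. Stands upright on a flat grey-green mat 2 mm thick
- cup_medium: medium blue plastic cup, round, open at the top, straight-sided: outside diameter 48 mm (foot tapering to 40 mm over the lowest 12 mm), 54 mm tall, wall 2.5 mm, floor 3 mm thick, about 40 g. Origin: centre of its underside; z up along its axis. Stands upright on a flat grey-green mat 2 mm thick. Inside the large cup it stands 23 mm proud of the rim
- cup_small: small blue plastic cup, round, open at the top, straight-sided: outside diameter 34 mm (foot tapering to 28 mm over the lowest 12 mm), 74 mm tall, wall 2.5 mm, floor 3 mm thick, about 35 g. Origin: centre of its underside; z up along its axis. Stands upright on a flat grey-green mat 2 mm thick. Inside the medium cup it stands 23 mm proud of the rim
- cup_white: look-alike white plastic cup, round, open at the top, straight-sided: outside diameter 48 mm (foot tapering to 40 mm over the lowest 12 mm), 54 mm tall, wall 2.5 mm, floor 3 mm thick, about 40 g. Origin: centre of its underside; z up along its axis. Stands upright on a flat grey-green mat 2 mm thick. Not part of the kit
- driver_red: precision screwdriver with a red six-sided handle 84 mm long and 14 mm across flats and a steel blade of 4 mm diameter, about 134 mm long overall, about 35 g, lying flat on the white table near the middle of the bench. Origin: on the handle's axis, half way along the handle (7 mm above what it lies on); x runs along the handle towards the blade, whose tip is at x = +88 mm; the back end is at x = -46 mm
- driver_yellow: precision screwdriver with a yellow six-sided handle 84 mm long and 14 mm across flats and a steel blade of 4 mm diameter, about 134 mm long overall, about 35 g, lying flat on the white table near the middle of the bench. Origin: on the handle's axis, half way along the handle (7 mm above what it lies on); x runs along the handle towards the blade, whose tip is at x = +88 mm; the back end is at x = -46 mm. Not part of the kit

How it is judged:
By the outcome, as a careful person would: the job done as asked, in the order asked, and still so for the second after the job is handed in, with the robot touching nothing.
It also fails if it takes over 106 s, if anything falls off the work surface, if the arm or the gripper's body presses on something with over 40 N, if the wrist force passes 120 N, or if a joint passes its speed limit or range.

## Working session

There is one attempt and no reset: what is moved stays moved. The work goes in short steps, Python scripts to look and compute and a shell command to move; the robot and the scene stay as the last step left them, time stands still between calls to the robot, and variables do not carry over. Pictures are saved under pics/ and viewed, about 12 in all and at most 16, crops included, and the job is handed in when it is done.

```bash
ls; mkdir -p pics; cat > h.py <<'E'
import numpy as np, cv2
from scipy.spatial.transform import Rotation as R
from workcell import robot
def shot(name):
    o=robot.get_obs(); p=robot.capture(name); p["obs"]=o; return p
def save(p,fn,crop=None,scale=1):
    im=p["img"][:,:,::-1]
    if crop: x0,y0,x1,y1=crop; im=im[y0:y1,x0:x1]
    if scale!=1: im=cv2.resize(im,None,fx=scale,fy=scale,interpolation=cv2.INTER_CUBIC)
    cv2.imwrite("pics/"+fn,im)
def ray(p,xy):
    f=p["img"].shape[0]/2/np.tan(np.radians(p["fov_y"])/2)
    d=np.array([xy[0]-p["cx"],xy[1]-p["cy"]])/f
    if "mount" in p:
        th=np.linalg.norm(d); v=np.array([*(d/max(th,1e-9)*np.sin(th)),np.cos(th)])
        q=p["obs"]["tool_rot"]; T=R.from_quat([q[1],q[2],q[3],q[0]]).as_matrix()
        M=np.array(p["mount"]); o=np.array(p["obs"]["ee_pos"])+T@M[:3,3]; v=T@M[:3,:3]@v
    else:
        Rm=cv2.Rodrigues(np.array(p["rvec"],float))[0]; o=-Rm.T@np.array(p["tvec"],float).ravel()
        v=Rm.T@np.array([d[0],d[1],1]); v/=np.linalg.norm(v)
    return o,v
def onz(p,xy,z):
    o,v=ray(p,xy); return o+v*(z-o[2])/v[2]
def tri(rs):
    A=np.zeros((3,3));b=np.zeros(3)
    for o,v in rs: P=np.eye(3)-np.outer(v,v);A+=P;b+=P@o
    X=np.linalg.solve(A,b); return X,[float(np.linalg.norm((np.eye(3)-np.outer(v,v))@(X-o))) for o,v in rs]
def yaw():
    q=robot.get_obs()["tool_rot"]; T=R.from_quat([q[1],q[2],q[3],q[0]]).as_matrix(); return T
def togo(x,y,z=None):
    """tool-axes shift in mm to world target"""
    o=robot.get_obs();T=yaw();d=np.array([x,y,o["ee_pos"][2] if z is None else z])-o["ee_pos"]
    return np.round(T.T@d*1000,1)
E
python3 - <<'E'
from h import *
np.set_printoptions(precision=4,suppress=True)
names=["tray","cup_bay","driver_bay","cup_large","cup_medium","cup_small","cup_white","driver_red","driver_yellow"]
ps={}
for c in ("scene","top"):
    p=shot(c); ps[c]=p; save(p,c+"0.png")
    print(c,p["fov_y"],p["cx"],p["cy"],ray(p,(320,200)))
L={}
for n in names:
    for c in ps:
        r=robot.landmark_of(ps[c],n); L[n,c]=r
        print(n,c,[(np.round(a["xy"],1).tolist(),round(a["conf"],2)) for a in r[:3]])
    if L[n,"scene"] and L[n,"top"]: print("   tri",*tri([ray(ps[c],L[n,c][0]["xy"]) for c in ps]))
o=robot.get_obs(); print(o); print(yaw())
E
```

```text
pics
scene 52.954241184185555 318.18250551240897 196.27477122159223 (array([ 0.938 , -0.4006,  0.8192]), array([-0.4116,  0.4297, -0.8037]))
top 46.136610968292175 331.59131470025545 197.04243824951755 (array([0.4381, 0.0069, 1.066 ]), array([ 0.0827,  0.0151, -0.9965]))
tray scene []
tray top [([232.6, 217.8], 0.58), ([215.3, 216.8], 0.57)]
cup_bay scene []
cup_bay top [([232.9, 217.9], 0.64)]
driver_bay scene [([388.2, 137.6], 0.82)]
driver_bay top [([184.9, 209.9], 0.73)]
   tri [0.5027 0.3279 0.0073] [0.0013102795390159954, 0.0013102795390159511]
cup_large scene [([272.7, 282.7], 0.89)]
cup_large top [([418.5, 172.8], 0.84)]
   tri [ 0.596  -0.1993 -0.0103] [0.0063846157753788, 0.006384615775378728]
cup_medium scene [([225.0, 320.3], 0.96)]
cup_medium top [([470.8, 168.7], 0.8)]
   tri [ 0.5999 -0.3221  0.004 ] [0.0005717475280849101, 0.0005717475280849426]
cup_small scene [([189.0, 281.4], 0.63)]
cup_small top [([470.7, 221.9], 0.72)]
   tri [ 0.4766 -0.3224  0.0031] [0.0037448686687228208, 0.0037448686687229058]
cup_white scene [([232.6, 245.1], 0.59)]
cup_white top [([417.6, 2
[... 306 characters left out ...]
yellow top [([327.2, 147.6], 0.88)]
   tri [0.6466 0.0083 0.0091] [0.001129778828124842, 0.0011297788281246586]
{'clock': 1.0, 'joint_positions': array([ 1.2292,  0.6284,  0.0385,  1.5174, -0.027 ,  0.9963, -0.02  ]), 'qd': array([-0.0006,  0.0004, -0.0015,  0.0012, -0.0002, -0.0007,  0.    ]), 'joint_efforts': array([  0.0005, -54.9601,   1.1428, -18.6949,  -0.0524,   0.0157,
        -0.    ]), 'ee_pos': array([ 0.177 , -0.6254,  0.1729]), 'tool_rot': array([0.    , 0.9905, 0.1374, 0.    ]), 'force': array([ 0.2818, -0.1177,  0.6296]), 'moment': array([ 0.0506, -0.0465, -0.0391]), 'width': 0.09416638822728063}
[[ 0.9622  0.2723  0.    ]
 [ 0.2723 -0.9622 -0.    ]
 [ 0.      0.     -1.    ]]
```

View pics/scene0.png

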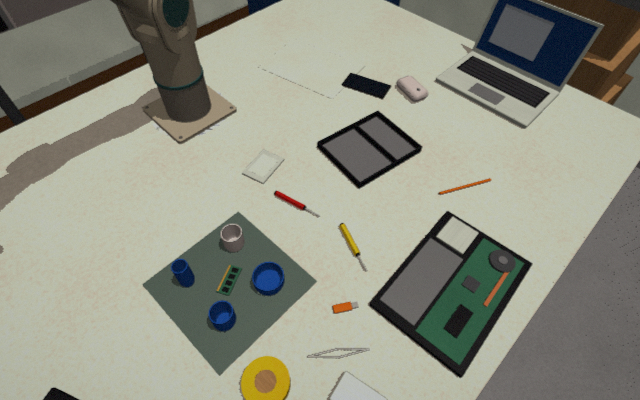

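View pics/top0.png

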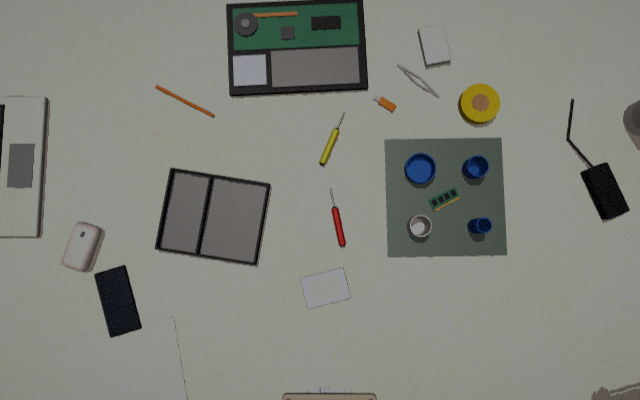

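The scene view shows the red driver at (290,202), the tray at (370,147), and the cups on the mat: large (268,278), medium (222,316), small (183,273), white (232,237). In the top view the tray's wider bay is the right one (234,219), the narrower is left (185,213), and the red driver is at (340,227). The networks' reports agree with this.

```bash
cat > m1.py <<'E'
from h import *
np.set_printoptions(precision=4,suppress=True)
p=shot("top"); s=shot("scene")
r=robot.cut_out(p,"tray")
if r:
    m=r[0]["region"].astype(np.uint8); c=max(cv2.findContours(m,0,2)[0],key=cv2.contourArea)
    w=np.array([onz(p,q[0],0.022)[:2] for q in c]).astype(np.float32)
    print("tray rect",cv2.minAreaRect(w*1000),r[0]["conf"])
for cam in (p,s):
    r=robot.cut_out(cam,"driver_red")
    if r:
        ys,xs=np.nonzero(r[0]["region"]); w=np.array([onz(cam,(x,y),0.007)[:2] for x,y in zip(xs,ys)])
        u,sg,vt=np.linalg.svd(w-w.mean(0),full_matrices=False); t=(w-w.mean(0))@vt[0]
        print("driver dir",vt[0],w.mean(0),"extent",t.min(),t.max(), r[0]["conf"])
# cups: rim ellipse centres by colour-free mask
for n,h in (("cup_large",.036),("cup_medium",.056),("cup_small",.076)):
    for cam,nm in ((p,"top"),(s,"scene")):
        r=robot.cut_out(cam,n)
        if r:
            m=r[0]["region"].astype(np.uint8);c=max(cv2.findContours(m,0,2)[0],key=cv2.contourArea)
            w=np.array([onz(cam,q[0],h)[:2] for q in c]).astype(np.float32)
            print(n,nm,r[0]["xy"],r[0]["conf"],"enclosing on rim plane mm",cv2.minEnclosingCircle(w*1000))
for n in ("cup_bay","driver_bay"):
    for cam in (p,s):
        for r in robot.landmark_of(cam,n)[:1]: print(n,onz(cam,r["xy"],.004),r["conf"])
E
python3 m1.py
```

```text
tray rect ((487.583251953125, 261.2589416503906), (231.80435180664062, 189.9559326171875), 81.43968200683594) 0.81
driver dir [-0.9771 -0.2127] [ 0.4685 -0.0173] extent -0.08010120806765693 0.04726860948946827 0.55
driver dir [0.9785 0.2061] [ 0.4695 -0.0202] extent -0.04721809911285188 0.04686100651810889 0.52
cup_large top [422.0, 170.3] 0.73 enclosing on rim plane mm ((594.932861328125, -196.98641967773438), 36.2260856628418)
cup_large scene [271.3, 277.5] 0.9 enclosing on rim plane mm ((605.2588500976562, -204.51426696777344), 41.20414352416992)
cup_medium top [477.7, 168.0] 0.63 enclosing on rim plane mm ((595.6329345703125, -314.1495361328125), 30.74531364440918)
cup_medium scene [223.0, 314.3] 0.7 enclosing on rim plane mm ((609.7052001953125, -325.6580810546875), 32.82648849487305)
cup_small top [476.2, 222.0] 0.77 enclosing on rim plane mm ((468.9794616699219, -314.25640869140625), 24.325279235839844)
cup_small scene [184.5, 272.1] 0.82 enclosing on rim plane mm ((489.66522216796875, -332.8016357421875), 35.70726013183594)
cup_bay [0.4822 0.2258 0.004 ] 0.92
cup_bay [0.48   0.2122 0.004 ] 0.78
driver_bay [0.4997 0.3269 0.004 ] 0.98
driver_bay [0.4922 0.3305 0.004 ] 0.61
```

```bash
python3 -m inch '[[0,0,-60,0,0],[0,0,-20,0,0]]' 20; python3 -c "
from h import *
print(togo(0.466,-0.021))"
```

```text
clock: 2.0
ee_pos: [0.1766, -0.6241, 0.2527]
tool_rot: [-0.002, 0.991, 0.137, -0.0]
force: [-0.1, 0.4, -0.7]
width: 0.0942
[ 442.6 -501.6    2.3]
```

```bash
python3 -m inch '[[37,-42,0,0.01,0],[37,-42,0,0.01,0],[37,-42,0,0.01,0],[37,-42,0,0.01,0],[37,-42,0,0.01,0],[37,-42,0,0.01,0],[37,-42,0,0,0],[37,-42,0,0,0],[37,-42,0,0,0],[37,-42,0,0,0],[37,-42,0,0,0],[30,-35,0,0,0],[0,0,0,0,0]]'; cat > m2.py <<'E'
from h import *
np.set_printoptions(precision=4,suppress=True)
import sys
p=shot("wrist"); save(p,sys.argv[1]); T=yaw(); print("tool x",T[:,0],"z",T[:,2],"joints",robot.get_obs()["joint_positions"])
r=robot.cut_out(p,"driver_red"); l=robot.landmark_of(p,"driver_red")
for a in l[:2]: print("lm",a["xy"],a["conf"],onz(p,a["xy"],.007))
if r:
    ys,xs=np.nonzero(r[0]["region"]); w=np.array([onz(p,(x,y),.007)[:2] for x,y in zip(xs,ys)])
    u,sg,vt=np.linalg.svd(w-w.mean(0),full_matrices=False); t=(w-w.mean(0))@vt[0]
    print("dir",vt[0],w.mean(0),t.min(),t.max(),r[0]["conf"])
if l: x=onz(p,l[0]["xy"],.007); print("togo",togo(x[0],x[1]))
E
python3 m2.py w1.png
```

```text
clock: 3.62
ee_pos: [0.4999, -0.0247, 0.2562]
tool_rot: [0.003, 0.994, 0.106, 0.004]
force: [-0.5, -0.4, 0.2]
width: 0.094
tool x [0.9782 0.2076 0.0067] z [ 0.0081 -0.0061 -0.9999] joints [ 0.1302  0.3175 -0.1838  1.8163  0.0752  1.0063 -1.446 ]
lm [312.1, 190.9] 0.94 [ 0.4702 -0.0182  0.007 ]
dir [-0.9768 -0.2143] [ 0.4712 -0.0175] -0.06273126060589876 0.04905879679046963 0.93
togo [-24.8 -17.3  -0.3]
```

View pics/w1.png

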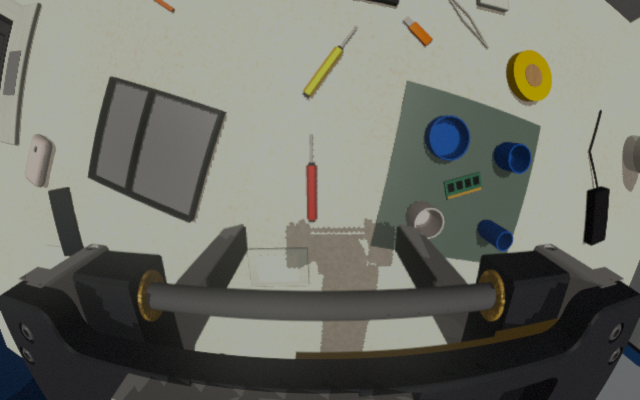

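```bash
python3 -m inch '[[-25,-17,45,0,0.5],[0,0,50,0,0.5],[0,0,0,0,0.5]]'; python3 m2.py w2.png; python3 -c "
from h import *
print(robot.get_obs()['ee_pos'])"
```

```text
clock: 4.15
ee_pos: [0.4701, -0.0247, 0.1604]
tool_rot: [0.005, 0.995, 0.097, 0.005]
force: [-0.4, 0.9, 0.3]
width: 0.067
tool x [0.981  0.1936 0.0122] z [ 0.0144 -0.01   -0.9998] joints [ 0.1096  0.3885 -0.1705  2.0202  0.1129  0.7273 -1.508 ]
lm [314.5, 181.7] 0.95 [ 0.4722 -0.0173  0.007 ]
dir [-0.9768 -0.2141] [ 0.4746 -0.0156] -0.0816720378322707 0.05204990752451305 0.62
togo [-0.9 -6.8 -0.1]
[ 0.47448729 -0.02378994  0.16398124]
```

The view shows the red handle from (312,165) to (312,221). The fit agrees with it, so I descend in two stages.

```bash
python3 -m inch '[[-1,-6,50,-0.02,0.5],[-1,0,50,0,0.5],[0,0,0,0,0.5],[0,0,0,0,0.5]]'; python3 -c "
from h import *
print(robot.get_obs()['ee_pos'],yaw()[:,[0,2]].T,togo(.4715,-.0176,.005))"
```

```text
clock: 4.8
ee_pos: [0.4842, -0.0207, 0.0706]
tool_rot: [0.007, 0.994, 0.106, 0.019]
force: [0.4, 0.5, 0.2]
width: 0.0468
[ 0.48420668 -0.02067886  0.07060914] [[ 0.97674389  0.2112941   0.03641671]
 [ 0.03949072 -0.0103456  -0.99916638]] [-14.1  -6.9  65. ]
```

```bash
cat > st.py <<'E'
from h import *
import sys
np.set_printoptions(precision=4,suppress=True)
o=robot.get_obs();T=yaw();print(o["clock"],o["ee_pos"],"x",T[:,0],"z",T[:,2],"w",o["width"],"F",o["force"],"qd",abs(o["qd"]).max())
if len(sys.argv)>2: print("togo",togo(*map(float,sys.argv[1:])))
E
python3 -m inch '[[0,0,0,0,0.5],[0,0,0,0,0.5],[0,0,0,0,0.5],[0,0,0,0,0.5]]' >/dev/null; python3 st.py .4715 -.0176 .005; python3 -m inch '[[-7,-3,-10,0,0.5],[-7,-3,-10,0,0.5],[0,0,0,0,0.5]]'>/dev/null; python3 st.py .4715 -.0176 .005;  python3 -m inch '[[0,0,15,0,0.5],[0,0,15,0,0.5],[0,0,15,0,0.5],[0,0,0,0,0.5]]'>/dev/null; python3 st.py .4715 -.0176 .005
```

```text
5.3 [ 0.4881 -0.021   0.0758] x [0.9765 0.2105 0.0456] z [ 0.049  -0.0106 -0.9987] w 0.04719017062423461 F [0.0737 0.2466 0.0161] qd 0.007315490341609093
togo [-18.7  -8.3  69.8]
5.675 [ 0.4705 -0.0175  0.0964] x [0.9765 0.2108 0.045 ] z [ 0.0484 -0.0107 -0.9988] w 0.04717218168627918 F [ 0.4226 -0.5441 -0.316 ] qd 0.006515167446583662
togo [-3.2 -1.6 91.4]
6.175 [ 0.4738 -0.018   0.0515] x [0.9763 0.2109 0.048 ] z [ 0.0514 -0.0107 -0.9986] w 0.047311014333080235 F [ 0.5478 -0.0177 -0.0036] qd 0.019816501114124377
togo [-4.4 -1.9 46.3]
```

```bash
python3 -m inch '[[-2,-1,15,0,0.5],[-1,-1,15,0,0.5],[0,0,12,0,0.5],[0,0,0,0,0.5]]'>/dev/null; python3 st.py .4715 -.0176 .005
```

```text
6.675 [ 0.4746 -0.017   0.0101] x [0.9762 0.2107 0.0517] z [ 0.0552 -0.0105 -0.9984] w 0.04699514127599879 F [-0.7007 -0.1591  0.7536] qd 0.01622029131202402
togo [-3.4 -0.2  5. ]
```

```bash
python3 - <<'E'
from h import *
p=shot("wrist"); save(p,"w3.png")
E
```

```text
(no output)
```

View pics/w3.png

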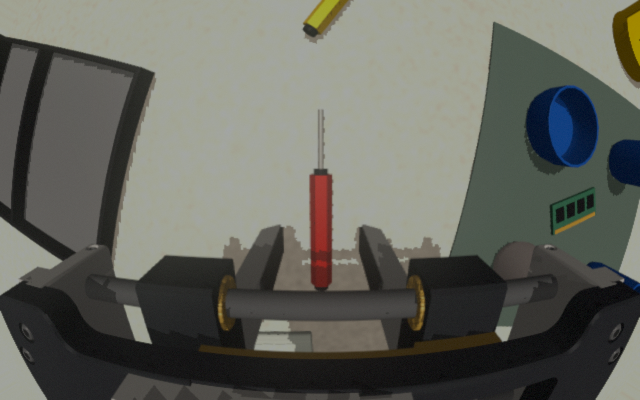

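The handle (rows 170–290, column 320) lies centred between the fingers, so I lower the last bit and grip.

```bash
python3 -m inch '[[-3,0,5,0,0.5],[0,0,0,0,1],[0,0,0,0,1],[0,0,0,0,1],[0,0,0,0,1],[0,0,0,0,1],[0,0,-15,0,1],[0,0,-30,0,1],[0,0,-40,0,1],[0,0,0,0,1]]' 25; python3 st.py 0.48 0.2
```

```text
clock: 7.98
ee_pos: [0.4679, -0.0168, 0.0931]
tool_rot: [0.008, 0.994, 0.106, 0.028]
force: [-0.2, -0.0, 0.2]
width: 0.0006
7.975 [ 0.4679 -0.0168  0.0931] x [0.9761 0.2108 0.0537] z [ 0.0572 -0.0106 -0.9983] w 0.0005582181046794507 F [-0.1523 -0.0491  0.1902] qd 0.046909554025875495
togo [  57.6 -209.4   -1.6]
```

```bash
python3 m2.py w4.png; python3 -c "
from h import *
for c in ('top','scene'):
    p=shot(c)
    for a in robot.landmark_of(p,'driver_red')[:1]: print(c,a['xy'],a['conf'],onz(p,a['xy'],.007))
"
```

```text
tool x [0.9762 0.2107 0.051 ] z [ 0.0545 -0.0107 -0.9985] joints [ 0.0856  0.4806 -0.1673  2.15    0.2018  0.4711 -1.5976]
lm [318.0, 200.4] 0.7 [ 0.468  -0.0148  0.007 ]
lm [501.6, 123.5] 0.19 [ 0.5945 -0.1954  0.007 ]
dir [-0.9778 -0.2097] [ 0.4866 -0.0135] -0.06937592302216798 0.04490699600901879 0.68
togo [ 3.  -1.6  0.1]
scene [289.8, 204.4] 0.51 [ 0.47862056 -0.02953254  0.007     ]
```

View pics/w4.png

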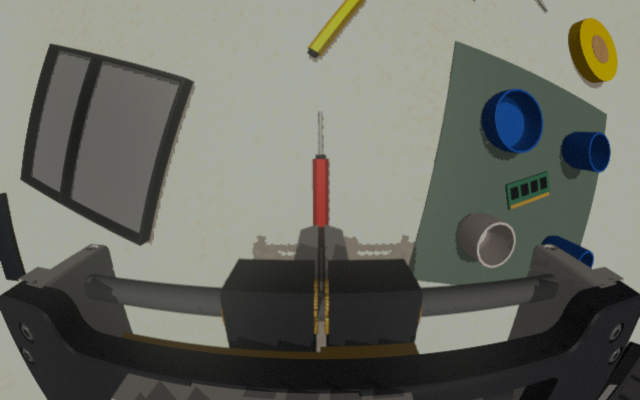

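The jaws shut above the handle: the driver is still in place at (320,160–225). The tilt needs watching too, so I'll rise quickly to see whether it comes back, and open the jaws.

```bash
python3 -m inch '[[0,0,-50,0,0.5],[0,0,-50,0,0.5],[0,0,0,0,0.5],[0,0,0,0,0.5]]'>/dev/null; python3 st.py 0.472 -.0165 0.003
```

```text
8.825 [ 0.4581 -0.0157  0.1885] x [0.9766 0.2116 0.0386] z [ 0.0417 -0.0104 -0.9991] w 0.036864074957064855 F [ 0.5532  0.5317 -0.1605] qd 0.01397130916573827
togo [  6.3   0.2 185.9]
```

```bash
python3 -m inch '[[1,0,30,0,0.5],[1,0,30,0,0.5],[1,0,30,0,0.5],[1,0,30,0,0.5],[0,0,30,0,0.5],[0,0,15,0,0.5],[0,0,0,0,0.5],[0,0,0,0,0.5]]'>/dev/null; python3 st.py 0.472 -.0165 0.002
```

```text
9.825 [ 0.4594 -0.0163  0.0083] x [0.9768 0.2132 0.0187] z [ 0.0214 -0.0104 -0.9997] w 0.047439159026832683 F [-0.8406  0.3367 -0.2616] qd 0.017271540738857314
togo [12.1  2.8  6.6]
```

```bash
python3 -m inch '[[12,2,3,0,0.5],[0,0,3,0,0.5],[0,0,0,0,0.5]]'>/dev/null; python3 st.py 0.472 -.0165 0.002
```

```text
10.2 [ 0.4741 -0.0157  0.0034] x [0.9768 0.2129 0.0218] z [ 0.0245 -0.0102 -0.9996] w 0.047385508490569786 F [-0.5627 -0.6133  0.6775] qd 0.018955742251336272
togo [-2.2  0.3  1.4]
```

```bash
python3 -m inch '[[0,0,3,0,0.6],[0,0,1,0,0.8],[0,0,1,0,0.9],[0,0,1,0,1],[0,0,0,0,1],[0,0,0,0,1]]' 25; python3 st.py
```

```text
clock: 10.95
ee_pos: [0.4741, -0.0159, -0.0025]
tool_rot: [0.006, 0.994, 0.107, 0.012]
force: [0.4, -0.1, 0.4]
width: 0.0005
10.95 [ 0.4741 -0.0159 -0.0025] x [0.9768 0.2128 0.0221] z [ 0.0249 -0.0103 -0.9996] w 0.0005062096219837015 F [ 0.3913 -0.1097  0.4361] qd 0.0017349691893088028
```

```bash
python3 - <<'E'
from h import *
p=shot("wrist"); s=shot("scene"); 
a=cv2.resize(p["img"][100:340,160:480],None,fx=2.5,fy=2.5)[:600,:]; b=s["img"]
cv2.imwrite("pics/w5.png",a[:,:,::-1])
save(s,"s5.png",(200,100,400,280),3)
E
```

```text
(no output)
```

View pics/s5.png

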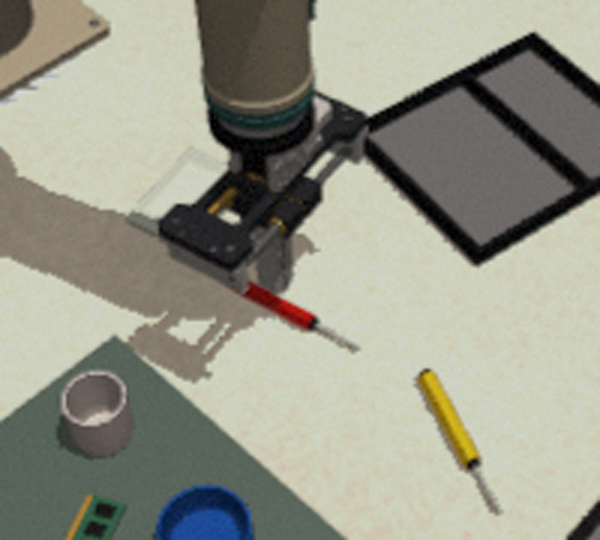

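View pics/w5.png

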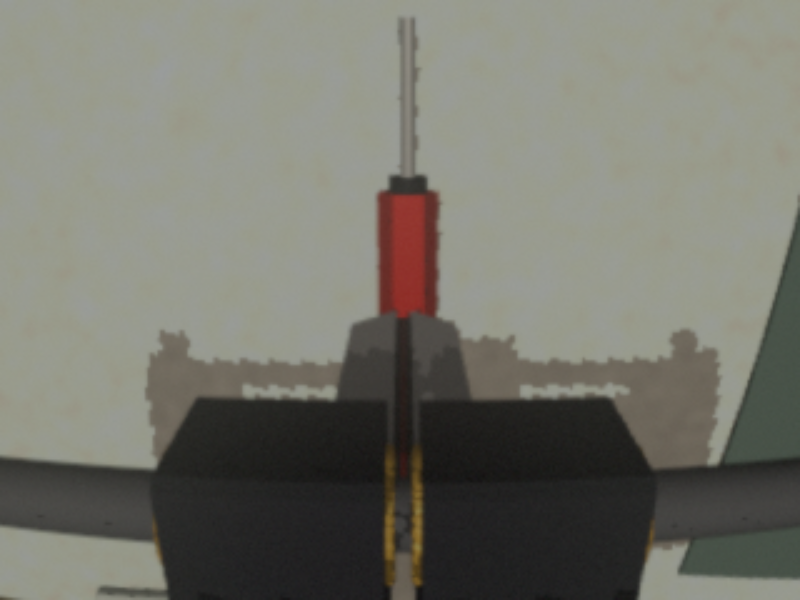

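```bash
python3 - <<'E'
from h import *
s=shot("scene"); e=s["obs"]["ee_pos"]; f=200/np.tan(np.radians(s["fov_y"])/2)
K=np.array([[f,0,s["cx"]],[0,f,s["cy"]],[0,0,1]])
for dz in (0,.01,.02,.03):
    q=cv2.projectPoints((e+[0,0,dz]).reshape(1,1,3),np.array(s["rvec"]),np.array(s["tvec"]),K,None)[0].ravel()
    print(dz,q,"crop3",(q-[200,100])*3)
E
python3 -m inch '[[0,0,4,0,1],[0,0,4,0,1],[0,0,0,0,1]]'
```

```text
0 [292.71853761 202.49514625] crop3 [278.15561282 307.48543875]
0.01 [292.55130405 200.14708955] crop3 [277.65391216 300.44126865]
0.02 [292.38140345 197.76158589] crop3 [277.14421034 293.28475768]
0.03 [292.20877148 195.33773227] crop3 [276.62631443 286.0131968 ]
clock: 11.48
ee_pos: [0.4743, -0.016, -0.0112]
tool_rot: [0.006, 0.994, 0.107, 0.012]
force: [-0.3, 1.2, 0.7]
width: 0.0001
```

The reported height is not the true fingertip height: the scene view puts the tips about 20 mm higher. I'll open the jaws and feel for the table.

```bash
python3 -m inch '[[0,0,0,0,0.6],[0,0,0,0,0.6],[0,0,0,0,0.6],[0,0,3,0,0.6],[0,0,2,0,0.6],[0,0,0,0,0.6]]'; python3 -m inch '[[0,0,2,0,0.6],[0,0,2,0,0.6],[0,0,0,0,0.6]]'; python3 - <<'E'
from h import *
s=shot("scene"); print(s["obs"]["ee_pos"],s["obs"]["force"]); save(s,"s6.png",(240,140,340,240),6)
E
```

```text
clock: 12.22
ee_pos: [0.4745, -0.016, -0.0165]
tool_rot: [0.006, 0.994, 0.107, 0.012]
force: [0.1, -0.9, -0.4]
width: 0.0377
clock: 12.6
ee_pos: [0.4745, -0.0161, -0.0208]
tool_rot: [0.006, 0.994, 0.107, 0.012]
force: [-0.7, -0.1, 0.2]
width: 0.0374
[ 0.47452976 -0.01607913 -0.02080829] [-0.65084055 -0.14715507  0.23706224]
```

View pics/s6.png

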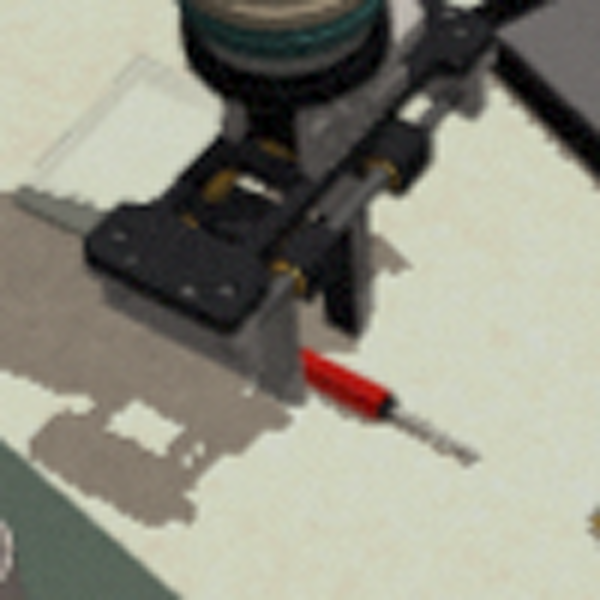

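The fingers now straddle the red handle, with the near tip at (300,403), so I close.

```bash
python3 -m inch '[[0,0,0,0,1],[0,0,0,0,1],[0,0,0,0,1],[0,0,0,0,1]]' 25; python3 st.py
```

```text
clock: 13.15
ee_pos: [0.4748, -0.0161, -0.0206]
tool_rot: [0.006, 0.994, 0.107, 0.012]
force: [-0.3, 0.6, -0.4]
width: 0.0091
13.15 [ 0.4748 -0.0161 -0.0206] x [0.9769 0.2127 0.0225] z [ 0.0253 -0.0103 -0.9996] w 0.009080105710417901 F [-0.3112  0.6467 -0.3606] qd 0.0014020044387943397
```

```bash
python3 -m inch '[[0,0,0,0,0.6],[0,0,0,0,0.6],[0,0,4,0,0.6],[0,0,4,0,0.6],[0,0,0,0,0.6]]'; python3 -m inch '[[0,0,3,0,0.6],[0,0,0,0,0.6]]';
```

```text
clock: 13.78
ee_pos: [0.4749, -0.0161, -0.0292]
tool_rot: [0.006, 0.994, 0.107, 0.012]
force: [-0.7, -0.0, -0.9]
width: 0.0374
clock: 14.02
ee_pos: [0.4752, -0.0161, -0.0319]
tool_rot: [0.006, 0.994, 0.107, 0.012]
force: [-0.8, -0.2, 2.2]
width: 0.0374
```

```bash
python3 -m inch '[[0,0,2,0,0.6],[0,0,0,0,0.6]]';python3 -m inch '[[0,0,2,0,0.6],[0,0,0,0,0.6]]';
```

```text
clock: 14.28
ee_pos: [0.4752, -0.0162, -0.0317]
tool_rot: [0.007, 0.994, 0.107, 0.013]
force: [-0.1, 0.2, 1.0]
width: 0.0376
clock: 14.52
ee_pos: [0.4755, -0.0162, -0.0318]
tool_rot: [0.008, 0.994, 0.107, 0.014]
force: [-1.5, 1.0, 1.6]
width: 0.0375
```

Contact comes at a reported z of −0.032, so the reported height is about 32 mm low here. I rise a touch and grip.

```bash
python3 -m inch '[[0,0,-2,0,0.6],[0,0,0,0,1],[0,0,0,0,1],[0,0,0,0,1],[0,0,0,0,1]]' 25; python3 -m inch '[[0,0,-10,0,1],[0,0,-20,0,1],[0,0,-30,0,1],[0,0,-30,0,1],[0,0,0,0,1],[0,0,0,0,1]]'; python3 st.py; python3 - <<'E'
from h import *
p=shot("wrist"); t=shot("top"); s=shot("scene"); save(p,"w7.png")
np.set_printoptions(precision=4,suppress=True)
for n,h in (("cup_large",.002),("cup_medium",.002),("cup_bay",.004),("driver_bay",.004),("driver_yellow",.007)):
    R_=[]
    for c in (p,t,s):
        r=robot.landmark_of(c,n)
        if r: R_.append(ray(c,r[0]["xy"])); print(n,onz(c,r[0]["xy"],h),round(r[0]["conf"],2))
    if len(R_)>1: print("   tri",*tri(R_))
print(p["mount"])
E
```

```text
clock: 15.15
ee_pos: [0.4755, -0.0162, -0.0301]
tool_rot: [0.007, 0.994, 0.107, 0.014]
force: [-0.5, 0.3, 3.0]
width: 0.0144
clock: 15.9
ee_pos: [0.4719, -0.0154, 0.0637]
tool_rot: [0.008, 0.994, 0.107, 0.013]
force: [-0.1, -0.5, -0.7]
width: 0.0148
15.9 [ 0.4719 -0.0154  0.0637] x [0.9766 0.2138 0.024 ] z [ 0.0273 -0.0126 -0.9995] w 0.014839473959267876 F [-0.0687 -0.4801 -0.6628] qd 0.014137670329283477
cup_large [ 0.5997 -0.2017  0.002 ] 0.83
cup_large [ 0.5866 -0.2009  0.002 ] 0.57
cup_large [ 0.6049 -0.1973  0.002 ] 0.96
   tri [ 0.5967 -0.2001 -0.0015] [0.00473610854375609, 0.009689702483636854, 0.007571200265523232]
cup_medium [ 0.5988 -0.3247  0.002 ] 0.63
cup_medium [ 0.6077 -0.3228  0.002 ] 0.85
cup_medium [ 0.5991 -0.319   0.002 ] 0.97
   tri [ 0.602  -0.3201  0.0073] [0.004370082488413546, 0.004900097012431477, 0.0008166087514941642]
cup_bay [0.4801 0.2203 0.004 ] 0.75
cup_bay [0.4843 0.2247 0.004 ] 0.62
cup_bay [0.4794 0.2133 0.004 ] 0.95
   tri [0.4804 0.221  0.0015] [0.0011677878430018367, 0.00566461561892739, 0.005921796719567855]
driver_bay [0.4983 0.3253 0.004 ] 0.95
driver_bay [0.499  0.3291 0.004 ] 0.93
driver_bay [0.497  0.3342 0.004 ] 0.61
   tri [0.4984 0.3297 0.004 ] [0.002900133012328009, 0.0008165165626208839, 0.003339606839612436]
driver_yellow [0.6499 0.0031 0.007 ] 0.6
driver_yellow [0.6525 0.005  0.007 ] 0.81
driver_yellow [0.6436 0.0132 0.007 ] 0.66
   tri [0.6478 0.0049 0.0192] [0.003408456307443194, 0.0022245543862880997, 0.0019049906124345565]
[[ 0.0004 -0.9712 -0.2382  0.0698]
 [ 1.      0.0003  0.0005 -0.0012]
 [-0.0005 -0.2382  0.9712 -0.2123]
 [ 0.      0.      0.      1.    ]]
```

Gripped (14.8 mm). The wrist, top and scene views agree on the bay positions. Now I turn to the tray's direction and carry the driver over.

```bash
python3 -m inch '[[0,0,-10,0.12,1],[0,0,0,0.12,1],[0,0,0,0.12,1],[0,0,0,0,1]]' >/dev/null; python3 st.py 0.482 0.33
```

```text
17.3 [ 0.472  -0.015   0.0742] x [ 0.9877 -0.1537  0.0294] z [ 0.0278 -0.0122 -0.9995] w 0.014757791919157196 F [-0.5687 -0.3904  0.6005] qd 0.0071396170578915535
togo [ -43.2 -342.4   -3.9]
```

```bash
python3 -m inch '[[-5,-40,0,0,1],[-5,-40,0,0,1],[-5,-40,0,0,1],[-5,-40,0,0,1],[-5,-40,0,0,1],[-5,-40,0,0,1],[-5,-40,0,0,1],[-5,-40,0,0,1],[0,-15,0,0,1],[0,0,0,0,1],[0,0,0,0,1]]' >/dev/null; python3 st.py 0.482 0.33; python3 - <<'E'
from h import *
np.set_printoptions(precision=4,suppress=True)
p=shot("wrist"); s=shot("scene"); t=shot("top"); save(p,"w8.png")
for n,h in (("cup_bay",.004),("driver_bay",.004),("tray",0.0),("driver_red",.07)):
    for c in (p,t,s):
        r=robot.landmark_of(c,n)
        if r: print(n,onz(c,r[0]["xy"],h),np.round(r[0]["xy"]),round(r[0]["conf"],2))
E
```

```text
18.675 [0.4825 0.3277 0.0684] x [ 0.9903 -0.1364  0.028 ] z [ 0.026  -0.016  -0.9995] w 0.014856899155502893 F [ 0.5109  0.3723 -1.2928] qd 0.008879050041708202
togo [-0.8 -2.2 -0. ]
cup_bay [0.4801 0.2214 0.004 ] [432. 190.] 0.62
cup_bay [0.4867 0.2252 0.004 ] [230. 217.] 0.93
driver_bay [0.4993 0.3282 0.004 ] [318. 185.] 0.72
driver_bay [0.5045 0.3262 0.004 ] [186. 209.] 0.98
driver_bay [0.5032 0.3324 0.004 ] [389. 138.] 0.59
tray [0.4891 0.263  0.    ] [388. 186.] 0.76
tray [0.4845 0.2187 0.    ] [234. 218.] 0.72
tray [0.476  0.2604 0.    ] [365. 147.] 0.94
driver_red [0.4639 0.332  0.07  ] [320. 248.] 0.6
driver_red [0.4592 0.3617 0.07  ] [386. 108.] 0.6
```

View pics/w8.png

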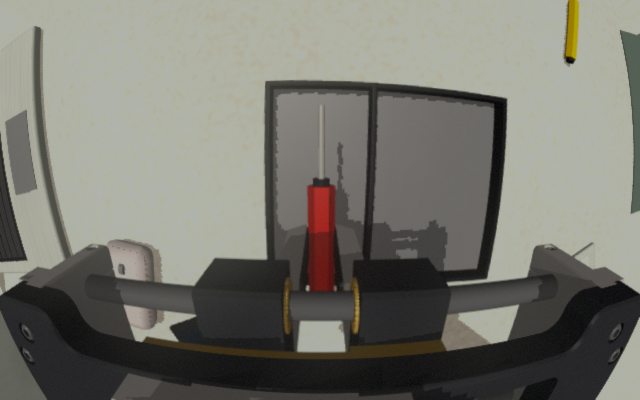

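The driver sits over the narrow bay: blade tip at (321,105), and the bay spans columns 270–370. I compute where the tip will land.

```bash
python3 - <<'E'
from h import *
p=shot("wrist")
for z in (.075,.09,.105): print(z,onz(p,(321,105),z),onz(p,(321,182),z))
E
python3 -m inch '[[0,-1,25,0.01,1],[0,0,25,0,1],[0,0,20,0,1],[0,0,0,0,1]]' >/dev/null; python3 st.py 0.482 0.329 -0.026
```

```text
0.075 [0.56454838 0.32017308 0.075     ] [0.51302502 0.32719436 0.075     ]
0.09 [0.5631784  0.32052169 0.09      ] [0.51537321 0.32703629 0.09      ]
0.105 [0.56180843 0.32087031 0.105     ] [0.5177214  0.32687822 0.105     ]
19.975 [ 0.4853  0.331  -0.0024] x [ 0.989  -0.1451  0.03  ] z [ 0.0284 -0.0127 -0.9995] w 0.014786924528639292 F [ 0.1751 -0.8342 -0.3125] qd 0.023122055103463445
togo [-3.6  2.2 23.5]
```

```bash
python3 -m inch '[[0,2,10,0,1],[0,1,6,0,1],[0,0,4,0,1],[0,0,0,0,1]]' >/dev/null; python3 st.py 0.486 0.328 -0.026
```

```text
20.475 [ 0.4866  0.3285 -0.0218] x [ 0.9889 -0.1452  0.0321] z [ 0.0309 -0.0108 -0.9995] w 0.01451870106700035 F [-0.405   0.3624 -1.1811] qd 0.006042891134671662
togo [-0.7  0.5  4.2]
```

```bash
python3 -m inch '[[0,0,3,0,1],[0,0,1,0,1],[0,0,0,0,1]]'; python3 -m inch '[[0,0,1,0,1],[0,0,0,0,0.7],[0,0,0,0,0.7],[0,0,0,0,0.7]]'
```

```text
clock: 20.85
ee_pos: [0.4872, 0.3289, -0.0254]
tool_rot: [0.004, 0.997, -0.073, 0.016]
force: [-0.2, 0.2, 0.4]
width: 0.0147
clock: 21.35
ee_pos: [0.4875, 0.3291, -0.026]
tool_rot: [0.004, 0.997, -0.073, 0.017]
force: [0.5, 0.5, -0.1]
width: 0.0282
```

```bash
python3 -m inch '[[0,0,-10,0,0.7],[0,0,-35,0,0.5],[0,0,-40,0,0],[0,0,-40,0,0],[0,0,-20,0,0],[0,0,0,0,0]]' >/dev/null; python3 st.py .58 -.2; python3 - <<'E'
from h import *
np.set_printoptions(precision=4,suppress=True)
s=shot("scene"); t=shot("top")
for c in (s,t):
    for n in ("driver_red","driver_bay"):
        for r in robot.landmark_of(c,n)[:1]: print(n,onz(c,r["xy"],.011),r["xy"],r["conf"])
E
```

```text
22.1 [0.4826 0.3308 0.126 ] x [ 0.9889 -0.1448  0.0344] z [ 0.0335 -0.0088 -0.9994] w 0.0750695455973172 F [-0.0892 -0.6026 -0.3251] qd 0.016049730319293427
togo [173.2 511.    7.9]
driver_red [0.4801 0.3266 0.011 ] [381.5, 133.0] 0.52
driver_bay [0.5112 0.3226 0.011 ] [389.1, 139.2] 0.75
driver_red [0.4767 0.3281 0.011 ] [183.5, 221.0] 0.65
driver_bay [0.4998 0.3226 0.011 ] [186.3, 210.7] 0.78
```

The driver rests at about (0.478, 0.328), as planned. Next, the large cup.

```bash
python3 -m inch '[[15,46,0,0,0],[15,46,0,0,0],[15,46,0,0,0],[15,46,0,0,0],[15,46,0,0,0],[15,46,0,0,0],[15,46,0,0,0],[15,46,0,0,0],[15,46,0,0,0],[15,46,0,0,0],[15,40,0,0,0],[0,0,0,0,0],[0,0,0,0,0]]' >/dev/null; python3 st.py .597 -.2; cat > m3.py <<'E'
from h import *
import sys
np.set_printoptions(precision=4,suppress=True)
names={"cup_large":(.036,.034),"cup_medium":(.056,.024),"cup_small":(.076,.017),"cup_white":(.056,.024)}
p=shot("wrist"); save(p,sys.argv[1]); t=shot("top")
for n in sys.argv[2:]:
    h,rad=names[n]; 
    for c in (p,t):
        for r in robot.landmark_of(c,n)[:1]: print(n,"lm base",onz(c,r["xy"],.002),np.round(r["xy"]),round(r["conf"],2))
    r=robot.cut_out(p,n)
    if r:
        m=r[0]["region"].astype(np.uint8);c=max(cv2.findContours(m,0,2)[0],key=cv2.contourArea)
        # fit: silhouette of cylinder rim ∪ base -> project contour onto rim plane; hull points belonging to rim circle
        from scipy.optimize import least_squares
        C=np.array([ray(p,q[0])[1] for q in c]); o=ray(p,(320,200))[0]
        def model(x,y):
            a=np.linspace(0,2*np.pi,72,endpoint=False); b=rad-.003 if n=="cup_large" else rad-.004
            P=np.r_[np.c_[x+rad*np.cos(a),y+rad*np.sin(a),np.full(72,h)],np.c_[x+rad*np.cos(a),y+rad*np.sin(a),np.full(72,.014)],np.c_[x+b*np.cos(a),y+b*np.sin(a),np.full(72,.002)]]
            w=P-o; w=o[:2]+w[:,:2]*(( .0-o[2])/w[:,2:3]); return cv2.convexHull(w.astype(np.float32)*1000)
        g=o[:2]+C[:,:2]*((0-o[2])/C[:,2:3])
        def res(v):
            hull=model(*v); return [cv2.pointPolygonTest(hull,tuple(map(float,q*1000)),True) for q in g]
        x0=onz(p,r[0]["xy"],.02)[:2]
        f=least_squares(res,x0,loss="soft_l1",diff_step=1e-3)
        print(n,"fit",f.x,"rms mm",np.sqrt(np.mean(np.square(res(f.x)))),r[0]["conf"],"togo",togo(*f.x))
E
python3 m3.py w9.png cup_large cup_medium cup_small cup_white
```

```text
24.025 [ 0.5704 -0.2034  0.1188] x [ 0.99   -0.1406  0.0122] z [ 0.011  -0.0097 -0.9999] w 0.09415045271948154 F [0.6897 0.2086 0.5629] qd 0.02087923900835445
togo [25.9 -7.1  0.3]
cup_large lm base [ 0.5946 -0.1962  0.002 ] [312. 170.] 0.65
cup_large lm base [ 0.5921 -0.2015  0.002 ] [418. 172.] 0.43
cup_large fit [ 0.5984 -0.1996] rms mm 0.7491987234158352 0.75 togo [26.5 -7.2  0.3]
cup_medium lm base [ 0.6014 -0.3197  0.002 ] [422. 149.] 0.95
cup_medium fit [ 0.6003 -0.3202] rms mm 0.9258995843574652 0.8 togo [ 45.3 111.2   1.7]
cup_small lm base [ 0.4694 -0.3243  0.002 ] [431. 258.] 0.49
cup_small lm base [ 0.4709 -0.3247  0.002 ] [473. 225.] 0.53
cup_small fit [ 0.4898 -0.3489] rms mm 2.2346234445991096 0.72 togo [-60.1 154.6   0.6]
cup_white lm base [ 0.4723 -0.1905  0.002 ] [322. 273.] 0.95
cup_white lm base [ 0.4743 -0.1979  0.002 ] [417. 224.] 0.65
cup_white fit [ 0.4669 -0.1935] rms mm 4.821878894692886 0.86 togo [-104.6    3.8   -1.4]
```

```bash
python3 -m inch '[[14,-4,20,0,0],[12,-3,30,0,0],[0,0,30,0,0],[0,0,10,0,0],[0,0,0,0,0]]' >/dev/null; python3 st.py .598 -.1998 -0.022; python3 m3.py w10.png cup_large
```

```text
25.35 [ 0.6011 -0.2031  0.0291] x [ 0.9897 -0.142   0.0173] z [ 0.0157 -0.0124 -0.9998] w 0.09420195319086237 F [ 0.2438  0.0616 -0.012 ] qd 0.004990009313849984
togo [-4.4 -3.3 51. ]
cup_large lm base [ 0.5973 -0.1989  0.002 ] [318. 218.] 0.84
cup_large lm base [ 0.5905 -0.2024  0.002 ] [419. 173.] 0.77
cup_large fit [ 0.5982 -0.1994] rms mm 0.9247182210211593 0.89 togo [-4.5 -3.5 -0.1]
```

```bash
python3 -m inch '[[-4,-3,12,0,0],[0,0,15,0,0],[0,0,13,0,0],[0,0,8,0,0],[0,0,0,0,0]]' >/dev/null; python3 st.py .598 -.1996 -0.022
```

```text
26.225 [ 0.599  -0.2004 -0.0208] x [ 0.9896 -0.1421  0.0198] z [ 0.0181 -0.0134 -0.9997] w 0.0939987809343085 F [ 0.2618  0.5402 -0.2754] qd 0.0036906523849587177
togo [-1.2 -0.7  1.2]
```

```bash
python3 -m inch '[[-1,0,1,0,1],[0,0,0,0,1],[0,0,0,0,1],[0,0,0,0,1]]' 20;  python3 -m inch '[[0,0,-15,0,1],[0,0,-30,0,1],[0,0,-25,0,1],[0,0,-20,0,1],[0,0,0,0,1],[0,0,0,0,1]]' >/dev/null; python3 st.py .4815 .219; python3 m3.py w11.png cup_large
```

```text
clock: 26.72
ee_pos: [0.5988, -0.2006, -0.021]
tool_rot: [0.006, 0.997, -0.071, 0.01]
force: [0.8, -0.1, -0.3]
width: 0.0683
27.475 [ 0.5976 -0.1994  0.0757] x [ 0.9896 -0.1421  0.0242] z [ 0.0223 -0.0146 -0.9996] w 0.06894483554364123 F [-0.462  -0.1937 -0.983 ] qd 0.012738298474758337
togo [-174.3 -397.6   -8.7]
cup_large lm base [ 0.562  -0.1919  0.002 ] [319. 237.] 0.81
cup_large lm base [ 0.6061 -0.2234  0.002 ] [428. 166.] 0.81
cup_large fit [ 0.5791 -0.1925] rms mm 22.72237533287326 0.85 togo [-19.   -4.   -0.5]
```

```bash
python3 -m inch '[[-17,-40,0,0,1],[-17,-40,0,0,1],[-17,-40,0,0,1],[-17,-40,0,0,1],[-17,-40,0,0,1],[-17,-40,0,0,1],[-17,-40,0,0,1],[-17,-40,0,0,1],[-17,-40,0,0,1],[-15,-30,0,0,1],[0,0,0,0,1],[0,0,0,0,1]]' >/dev/null; python3 st.py .4815 .219; python3 - <<'E'
from h import *
np.set_printoptions(precision=4,suppress=True)
p=shot("wrist"); t=shot("top"); save(p,"w12.png")
for n in ("cup_bay","driver_bay","tray"):
    for c in (p,t):
        for r in robot.landmark_of(c,n)[:1]: print(n,onz(c,r["xy"],.004),np.round(r["xy"]),round(r["conf"],2))
E
```

```text
29.225 [0.4828 0.2223 0.0607] x [ 0.9894 -0.144   0.0174] z [ 0.0154 -0.0148 -0.9998] w 0.06864804118295806 F [ 0.2795  0.0752 -0.8897] qd 0.014248075768018096
togo [-0.9  3.4  0. ]
driver_bay [0.4984 0.329  0.004 ] [206. 204.] 0.95
tray [0.4889 0.2626 0.004 ] [276. 204.] 0.9
```

View pics/w12.png

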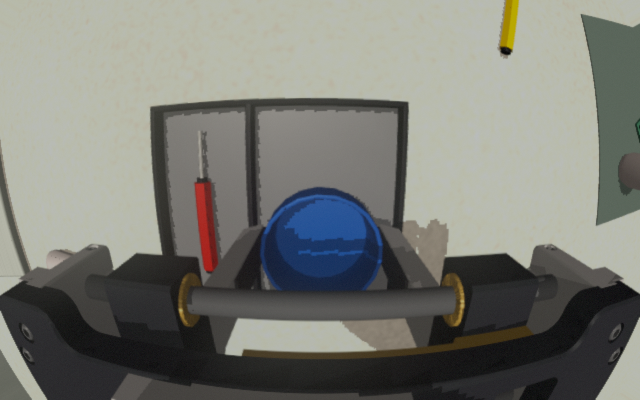

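The driver lies in the narrow bay (column 205) and the large cup is over the wide bay. Lowering it now.

```bash
python3 -m inch '[[0,1,20,0,1],[0,1,20,0,1],[0,1,20,0,1],[0,0,10,0,1],[0,0,0,0,1]]' >/dev/null; python3 st.py .482 .219 -0.019
```

```text
30.25 [ 0.4858  0.2182 -0.0098] x [ 0.9889 -0.1469  0.0204] z [ 0.0188 -0.0126 -0.9997] w 0.06877963070414735 F [ 0.7798  0.2783 -0.7938] qd 0.009048511928644873
togo [-4.  -0.3  9.1]
```

```bash
python3 -m inch '[[-3,0,4,0,1],[0,0,3,0,1],[0,0,2,0,1],[0,0,0,0,1]]'; python3 -m inch '[[0,0,1,0,1],[0,0,0,0,0.13],[0,0,0,0,0.13],[0,0,0,0,0.13],[0,0,0,0,0.13]]'; python3 st.py
```

```text
clock: 30.75
ee_pos: [0.4839, 0.2194, -0.0178]
tool_rot: [0.005, 0.997, -0.074, 0.011]
force: [0.8, -0.1, -0.2]
width: 0.0687
clock: 31.38
ee_pos: [0.4846, 0.2196, -0.0183]
tool_rot: [0.004, 0.997, -0.074, 0.012]
force: [-0.1, -1.0, -0.1]
width: 0.0819
31.375 [ 0.4846  0.2196 -0.0183] x [ 0.9889 -0.1469  0.0238] z [ 0.0225 -0.0104 -0.9997] w 0.0819132846661466 F [-0.0699 -1.0454 -0.1018] qd 0.0014208263623830574
```

```bash
python3 -m inch '[[0,0,-15,0,0.13],[0,0,-25,0,0.13],[0,0,-40,0,0],[0,0,-40,0,0],[0,0,-30,0,0],[0,0,0,0,0]]' >/dev/null; sed -i 's/^p=shot/off=float(__import__("os").environ.get("OFF","0"))\np=shot/; s/h,rad=names\[n\]; /h,rad=names[n]; h+=off/; s/np.full(72,.014)/np.full(72,.014+off)/; s/np.full(72,.002)/np.full(72,.002+off)/; s/onz(c,r\["xy"\],.002)/onz(c,r["xy"],.002+off)/' m3.py; OFF=.002 python3 m3.py w13.png cup_large; python3 st.py .58 -.30
```

```text
cup_large lm base [0.4818 0.2234 0.004 ] [320. 189.] 0.58
cup_large lm base [0.4809 0.2197 0.004 ] [233. 220.] 0.63
cup_large fit [0.4839 0.2208] rms mm 1.246959957215116 0.78 togo [ 5.  -1.5  0.1]
32.375 [0.4787 0.2201 0.1367] x [ 0.9891 -0.1462  0.0197] z [ 0.018  -0.0131 -0.9998] w 0.093702911145725 F [-0.1397  0.4552 -0.6511] qd 0.007652400729227882
togo [176.2 499.6   8.6]
```

```bash
python3 -m inch '[[15,43,0,0,0],[15,43,0,0,0],[15,43,0,0,0],[15,43,0,0,0],[15,43,0,0,0],[15,43,0,0,0],[15,43,0,0,0],[15,43,0,0,0],[15,43,0,0,0],[15,43,0,0,0],[15,43,0,0,0],[12,30,0,0,0],[0,0,0,0,0],[0,0,0,0,0]]' >/dev/null; python3 m3.py w14.png cup_medium; python3 st.py
```

```text
cup_medium lm base [ 0.5975 -0.3203  0.002 ] [323. 166.] 0.82
cup_medium lm base [ 0.5959 -0.3237  0.002 ] [472. 171.] 0.45
cup_medium fit [ 0.6004 -0.3205] rms mm 0.8372965879123165 0.88 togo [25.3  1.4 -0.3]
34.375 [ 0.5756 -0.3156  0.1253] x [ 0.9902 -0.139  -0.0107] z [-0.0117 -0.0065 -0.9999] w 0.09430402321084924 F [-0.5899 -0.166   0.4928] qd 0.005371495767544281
```

```bash
python3 -m inch '[[13,1,20,0,0],[12,0,25,0,0],[0,0,25,0,0],[0,0,15,0,0],[0,0,0,0,0]]' >/dev/null; python3 st.py .6004 -.3205 0.006; python3 -m inch '[[0,0,0,0,0]]'>/dev/null; python3 m3.py w15.png cup_medium
```

```text
35.0 [ 0.6023 -0.3177  0.0405] x [ 0.9909 -0.1343 -0.0067] z [-0.0077 -0.0076 -0.9999] w 0.09368543339243804 F [-0.1595  0.9522  0.262 ] qd 0.018285910210033635
togo [-1.3  2.8 34.5]
cup_medium lm base [ 0.5994 -0.3166  0.002 ] [321. 212.] 0.74
cup_medium lm base [ 0.6026 -0.3227  0.002 ] [471. 168.] 0.86
cup_medium fit [ 0.6002 -0.3204] rms mm 0.6894889512114861 0.74 togo [-2.1  2.7  0. ]
```

```bash
python3 -m inch '[[-2,2,12,0,0],[0,0,12,0,0],[0,0,8,0,0],[0,0,0,0,0]]' >/dev/null; python3 st.py .6002 -.3204 0.006
```

```text
35.875 [ 0.5994 -0.3203  0.0067] x [ 0.9908 -0.1349 -0.0065] z [-0.0076 -0.0079 -0.9999] w 0.09381546233630508 F [-0.515  -0.7059  0.4624] qd 0.006441144532591157
togo [0.8 0.  0.7]
```

```bash
python3 -m inch '[[1,0,0,0,1],[0,0,0,0,1],[0,0,0,0,1],[0,0,0,0,1],[0,0,0,0,1]]' 15;  python3 -m inch '[[0,0,-15,0,1],[0,0,-30,0,1],[0,0,-25,0,1],[0,0,-10,0,1],[0,0,0,0,1],[0,0,0,0,1]]' >/dev/null; python3 st.py .484 .2205
```

```text
clock: 36.5
ee_pos: [0.6014, -0.3207, 0.0075]
tool_rot: [0.005, 0.998, -0.067, -0.003]
force: [-0.2, -1.2, 0.9]
width: 0.0477
37.25 [ 0.6017 -0.3198  0.092 ] x [ 0.9909 -0.1346 -0.0045] z [-0.0057 -0.0087 -0.9999] w 0.047829350553857675 F [ 0.0487 -0.8275 -0.4689] qd 0.003976063149825555
togo [-189.4 -519.5   -4. ]
```

```bash
python3 -m inch '[[-15,-40,0,0,1],[-15,-40,0,0,1],[-15,-40,0,0,1],[-15,-40,0,0,1],[-15,-40,0,0,1],[-15,-40,0,0,1],[-15,-40,0,0,1],[-15,-40,0,0,1],[-15,-40,0,0,1],[-15,-40,0,0,1],[-15,-40,0,0,1],[-15,-40,0,0,1],[-8,-30,0,0,1],[0,0,0,0,1],[0,0,0,0,1]]' >/dev/null; python3 st.py .485 .2207; python3 - <<'E'
from h import *
np.set_printoptions(precision=4,suppress=True)
p=shot("wrist"); save(p,"w16.png")
for n in ("driver_bay","tray","cup_large"):
        for r in robot.landmark_of(p,n)[:1]: print(n,onz(p,r["xy"],.004),np.round(r["xy"]),round(r["conf"],2))
E
```

```text
39.125 [0.4723 0.2252 0.0756] x [ 0.9903 -0.1367 -0.0254] z [-0.0271 -0.0103 -0.9996] w 0.04719482383749766 F [ 0.0261  0.43   -0.9152] qd 0.013284609034232857
togo [13.2  2.7 -0.3]
driver_bay [0.4982 0.328  0.004 ] [212. 186.] 0.82
tray [0.487  0.2643 0.004 ] [278. 188.] 0.95
cup_large [0.6488 0.0032 0.004 ] [508.   9.] 0.38
```

View pics/w16.png

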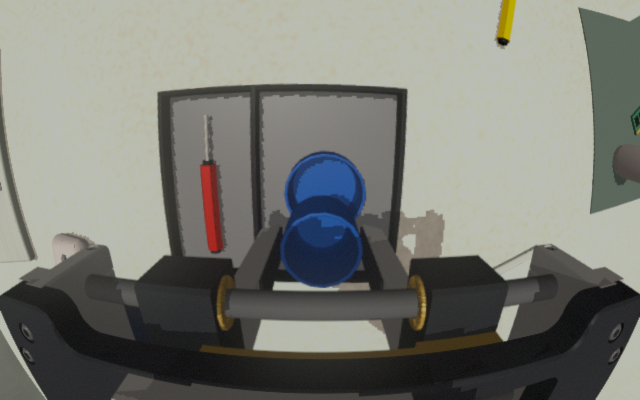

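The large cup is centred at (325,192) and the held medium cup is 13 mm short of it. I correct that and lower to just above the rim.

```bash
python3 -m inch '[[7,2,8,0,1],[6,1,8,0,1],[0,0,0,0,1],[0,0,0,0,1]]' >/dev/null; python3 st.py .4845 .2207 .047
```

```text
39.825 [0.4866 0.2175 0.0583] x [ 0.9896 -0.1418 -0.0246] z [-0.0263 -0.0102 -0.9996] w 0.04752215241503387 F [-0.3395  0.0284 -0.8686] qd 0.006810284459881943
togo [-2.3 -3.  11.4]
```

```bash
python3 -m inch '[[-2,-3,10,0,1],[0,0,12,0,1],[0,0,10,0,1],[0,0,0,0,1]]' >/dev/null; python3 st.py .4845 .2207 .0125
```

```text
40.325 [0.4832 0.2211 0.0238] x [ 0.9897 -0.1405 -0.0254] z [-0.0271 -0.0103 -0.9996] w 0.047715214908925226 F [ 0.362  -0.3015 -0.4466] qd 0.004987914093611668
togo [ 1.6  0.1 11.3]
```

```bash
python3 -m inch '[[1,0,6,0,1],[0,0,4,0,1],[0,0,1,0,1],[0,0,0,0,1]]' ; python3 -m inch '[[0,0,1,0,1],[0,0,0,0,0.35],[0,0,0,0,0.35],[0,0,0,0,0.35],[0,0,0,0,0.35]]'
```

```text
clock: 40.83
ee_pos: [0.4842, 0.221, 0.0127]
tool_rot: [0.006, 0.997, -0.07, -0.013]
force: [-0.7, -0.2, -0.1]
width: 0.0479
clock: 41.45
ee_pos: [0.4848, 0.2212, 0.0126]
tool_rot: [0.006, 0.997, -0.071, -0.012]
force: [0.3, 0.1, -0.3]
width: 0.0611
```

```bash
python3 -m inch '[[0,0,-12,0,0.35],[0,0,-25,0,0.35],[0,0,-40,0,0],[0,0,-40,0,0],[0,0,-20,0,0],[0,0,0,0,0]]' >/dev/null; OFF=.005 python3 m3.py w17.png cup_medium; OFF=.002 python3 m3.py w18.png cup_large; python3 st.py .46 -.31
```

```text
cup_medium lm base [0.4828 0.2189 0.007 ] [233. 219.] 0.6
cup_medium fit [0.4836 0.2226] rms mm 1.07160314423901 0.67 togo [-3.1 -0.3  0.1]
cup_large lm base [0.4789 0.2249 0.004 ] [318. 187.] 0.39
cup_large lm base [0.4827 0.2188 0.004 ] [233. 219.] 0.48
cup_large fit [0.4823 0.222 ] rms mm 5.550373010335002 0.97 togo [-4.8  0.8  0.1]
42.7 [0.4871 0.2221 0.1544] x [ 0.9897 -0.1404 -0.0265] z [-0.0283 -0.0108 -0.9995] w 0.09407593990041187 F [ 0.1764 -0.0856 -0.0608] qd 0.0039505229631744045
togo [ 47.8 530.6   6.5]
```

The medium cup is seated at (0.484, 0.223), with its rim at the expected height. Next, the small cup.

```bash
python3 -m inch '[[3,43,0,0,0],[3,43,0,0,0],[3,43,0,0,0],[3,43,0,0,0],[3,43,0,0,0],[3,43,0,0,0],[3,43,0,0,0],[3,43,0,0,0],[3,43,0,0,0],[3,43,0,0,0],[3,43,0,0,0],[0,43,0,0,0],[0,0,0,0,0],[0,0,0,0,0]]' >/dev/null; python3 m3.py w19.png cup_small; python3 st.py
```

```text
cup_small lm base [ 0.4721 -0.3214  0.002 ] [329. 159.] 0.92
cup_small lm base [0.648  0.0043 0.002 ] [329. 147.] 0.59
cup_small fit [ 0.4705 -0.3229] rms mm 1.4129183954367175 0.82 togo [23.6 12.2 -0.5]
44.7 [ 0.4488 -0.3076  0.1581] x [ 0.9904 -0.1353 -0.0266] z [-0.0281 -0.0093 -0.9996] w 0.09429145624952964 F [-0.3243  0.0231  0.0901] qd 0.003715603745068818
```

```bash
python3 -m inch '[[12,6,20,0,0.2],[12,6,25,0,0.2],[0,0,25,0,0.2],[0,0,10,0,0.2],[0,0,0,0,0.2],[0,0,0,0,0.2]]' >/dev/null; python3 m3.py w20.png cup_small; python3 st.py .4705 -.3225 .027
```

```text
cup_small lm base [ 0.4715 -0.3236  0.002 ] [324. 198.] 0.72
cup_small fit [ 0.4709 -0.3239] rms mm 1.0495290188037787 0.79 togo [-1.3  3.   0.1]
45.7 [ 0.4726 -0.321   0.0777] x [ 0.9914 -0.1291 -0.0223] z [-0.0239 -0.0108 -0.9997] w 0.07543926133470694 F [0.5615 0.498  0.4083] qd 0.004781413799314268
togo [-0.7  1.  50.8]
```

```bash
python3 -m inch '[[-1,2,15,0,0.2],[0,0,15,0,0.2],[0,0,14,0,0.2],[0,0,6,0,0.2],[0,0,0,0,0.2]]' >/dev/null; python3 st.py .4708 -.3235 .027
```

```text
46.325 [ 0.4691 -0.3233  0.0234] x [ 0.9913 -0.1294 -0.0241] z [-0.0256 -0.0098 -0.9996] w 0.07501352142470696 F [-0.2034  0.7199  0.185 ] qd 0.0035289894161616617
togo [ 1.7 -0.  -3.7]
```

```bash
python3 -m inch '[[1,0,-4,0,0.2],[0,0,0,0,1],[0,0,0,0,1],[0,0,0,0,1],[0,0,0,0,1],[0,0,0,0,1]]' 15;  python3 -m inch '[[0,0,-15,0,1],[0,0,-30,0,1],[0,0,-30,0,1],[0,0,-30,0,1],[0,0,0,0,1],[0,0,0,0,1]]' >/dev/null; python3 st.py .4845 .222
```

```text
clock: 47.08
ee_pos: [0.4714, -0.324, 0.029]
tool_rot: [0.006, 0.998, -0.065, -0.011]
force: [0.4, -0.3, 0.8]
width: 0.0342
47.825 [ 0.4739 -0.3226  0.1402] x [ 0.9914 -0.1293 -0.0205] z [-0.0221 -0.0117 -0.9997] w 0.03390968776819442 F [ 0.0866 -0.3754 -1.3682] qd 0.014613479186219469
togo [ -59.8 -541.4   -6.6]
```

```bash
python3 -m inch '[[-5,-41,0,0,1],[-5,-41,0,0,1],[-5,-41,0,0,1],[-5,-41,0,0,1],[-5,-41,0,0,1],[-5,-41,0,0,1],[-5,-41,0,0,1],[-5,-41,0,0,1],[-5,-41,0,0,1],[-5,-41,0,0,1],[-5,-41,0,0,1],[-3,-41,0,0,1],[0,-25,0,0,1],[0,0,0,0,1],[0,0,0,0,1]]' >/dev/null; python3 st.py .484 .222; python3 - <<'E'
from h import *
np.set_printoptions(precision=4,suppress=True)
p=shot("wrist"); save(p,"w21.png"); p["obs"]["ee_pos"]
for n in ("driver_bay","tray","cup_medium"):
        for r in robot.landmark_of(p,n)[:1]: print(n,onz(p,r["xy"],.004),np.round(r["xy"]),round(r["conf"],2))
E
```

```text
49.7 [0.4719 0.2105 0.1185] x [ 0.99   -0.1323 -0.0484] z [-0.0507 -0.0147 -0.9986] w 0.03447502863440402 F [-0.4645  0.2233 -1.1429] qd 0.008833000663145917
togo [ 10.5 -13.   -0.8]
driver_bay [0.5001 0.3254 0.004 ] [213. 175.] 0.94
tray [0.4897 0.2625 0.004 ] [270. 176.] 0.9
cup_medium [0.4802 0.2235 0.004 ] [307. 179.] 0.84
```

View pics/w21.png

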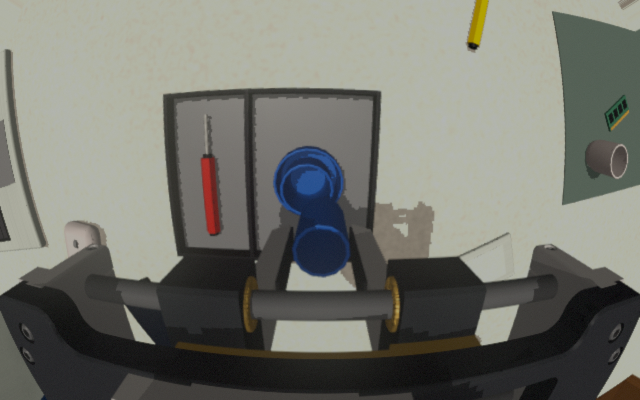

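The medium cup is at (307,179) inside the large one and the small cup is held upright. I correct the position and lower to just above the rim.

```bash
python3 -m inch '[[6,-7,10,0,1],[5,-6,10,0,1],[0,0,0,0,1],[0,0,0,0,1]]' >/dev/null; python3 st.py .4845 .222 .092; python3 -m inch '[[0,0,0,0,1]]' >/dev/null; python3 st.py .4845 .222 .092
```

```text
50.4 [0.4856 0.2213 0.0967] x [ 0.9897 -0.1356 -0.0471] z [-0.0494 -0.0139 -0.9987] w 0.03432197896595201 F [-1.1311  0.3618 -0.2749] qd 0.01029509671690586
togo [-0.9 -0.7  4.7]
50.525 [0.4855 0.2213 0.0967] x [ 0.9897 -0.1355 -0.0472] z [-0.0495 -0.014  -0.9987] w 0.034155891573433246 F [-0.157   0.2079 -0.2603] qd 0.002249447289270333
togo [-0.8 -0.7  4.7]
```

```bash
python3 -m inch '[[0,-1,8,0,1],[0,0,10,0,1],[0,0,8,0,1],[0,0,0,0,1]]' >/dev/null; python3 st.py .4845 .222 .037
```

```text
51.025 [0.4838 0.2217 0.0689] x [ 0.9896 -0.1354 -0.0475] z [-0.0499 -0.0142 -0.9987] w 0.03412331271536801 F [-0.6182 -0.4542 -0.6556] qd 0.004891543909827394
togo [ 2.1 -1.1 31.8]
```

```bash
python3 -m inch '[[1,-1,10,0,1],[1,0,10,0,1],[0,0,7,0,1],[0,0,0,0,1]]' >/dev/null; python3 st.py .4845 .222 .037
```

```text
51.525 [0.4847 0.222  0.0397] x [ 0.9896 -0.1355 -0.0476] z [-0.05   -0.0144 -0.9986] w 0.034205412180386044 F [ 0.6578 -0.1726 -0.6022] qd 0.00463366954866778
togo [-0.1 -0.   2.7]
```

```bash
python3 -m inch '[[0,0,2,0,1],[0,0,1,0,1],[0,0,0,0,1]]' ; python3 -m inch '[[0,0,1,0,1],[0,0,0,0,0.5],[0,0,0,0,0.5],[0,0,0,0,0.5],[0,0,0,0,0.5]]'
```

```text
clock: 51.9
ee_pos: [0.485, 0.2221, 0.0373]
tool_rot: [0.009, 0.997, -0.068, -0.024]
force: [0.2, 0.1, -1.2]
width: 0.0341
clock: 52.52
ee_pos: [0.4856, 0.2224, 0.0369]
tool_rot: [0.008, 0.997, -0.068, -0.023]
force: [-0.5, -0.2, -0.3]
width: 0.0468
```

```bash
python3 -m inch '[[0,0,-12,0,0.5],[0,0,-25,0,0.5],[0,0,-40,0,0.3],[0,0,-40,0,0.3],[0,0,-20,0,0.3],[0,0,0,0,0.3]]' >/dev/null; OFF=.008 python3 m3.py w22.png cup_small; python3 -m inch '[[0,40,0,0,0.3],[0,40,0,0,0.3],[0,40,0,0,0.3],[0,40,0,0,0.3],[0,40,0,0,0.3],[0,0,0,0,0.3]]' >/dev/null; python3 - <<'E'
from h import *
np.set_printoptions(precision=4,suppress=True)
t=shot("top"); s=shot("scene")
for n,z in (("cup_white",.002),("driver_yellow",.007),("driver_red",.011),("cup_small",.01),("cup_medium",.007),("cup_large",.004)):
    for c in (t,s):
        for r in robot.landmark_of(c,n)[:1]: print(n,onz(c,r["xy"],z),np.round(r["xy"]),round(r["conf"],2))
a=t["img"][150:280,130:290]; b=s["img"][70:200,300:460]
im=cv2.resize(np.hstack([a,b]),None,fx=2.5,fy=2.5,interpolation=cv2.INTER_CUBIC)
cv2.imwrite("pics/end.png",im[:,:,::-1])
E
python3 st.py
```

```text
cup_small lm base [0.4839 0.2217 0.01  ] [323. 181.] 0.65
cup_small fit [0.4827 0.2228] rms mm 1.7340363592911732 0.86 togo [-7.7  1.8  0.4]
cup_white [ 0.4736 -0.2001  0.002 ] [418. 224.] 0.85
cup_white [ 0.4652 -0.1999  0.002 ] [232. 244.] 0.82
driver_yellow [0.647  0.0038 0.007 ] [329. 147.] 0.67
driver_yellow [0.6519 0.0044 0.007 ] [350. 239.] 0.54
driver_red [0.4808 0.2208 0.011 ] [357. 152.] 0.48
cup_small [0.4851 0.2289 0.01  ] [228. 218.] 0.59
cup_small [0.4807 0.2161 0.01  ] [356. 153.] 0.59
cup_medium [0.4844 0.2164 0.007 ] [234. 218.] 0.5
cup_medium [0.4823 0.2122 0.007 ] [355. 155.] 0.72
cup_large [0.4766 0.2191 0.004 ] [233. 221.] 0.82
cup_large [0.4842 0.225  0.004 ] [359. 154.] 0.77
54.975 [0.4604 0.0232 0.1776] x [ 0.9902 -0.1271 -0.0582] z [-0.0606 -0.0155 -0.998 ] w 0.06575936838166216 F [-0.6549 -0.3102  0.1928] qd 0.002320280188817477
```

View pics/end.png

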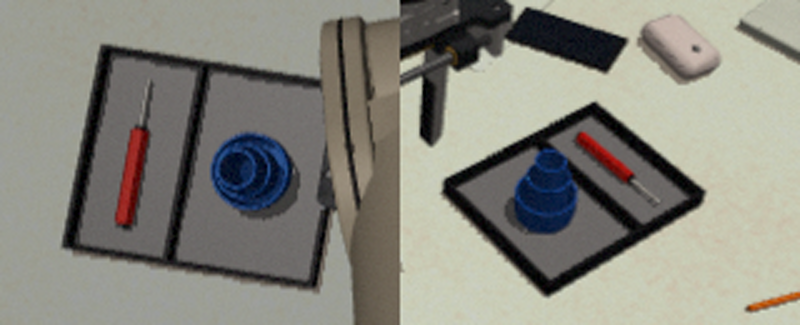

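The end picture shows all three cups nested upright in the wide bay, at (250,172) in the left half, and the red driver flat in the narrow bay, at (135,165). The arm is clear, so I hand in.

```bash
python3 -c "
from h import *
print(robot.hand_in())"
```

```text
the job is handed in; nothing more can be done
None
```

The kit is packed and handed in at about 55 s of the 106 s allowed. The red screwdriver went into the narrower bay first. The large, medium and small blue cups then went into the wider bay, one inside the other, in that order.

**Last checks that held:**
- The final top and scene views show the three cups standing nested and upright, the screwdriver flat on the narrow bay's floor, and the gripper well clear.
- Fits to the wrist pictures put the three cups within about 3 mm of each other, around (0.483, 0.222). The medium and small cups fit at their expected seated heights, to 1.1 and 1.7 mm rms.
- The white cup and the yellow screwdriver read where they were at the start, to within the networks' spread of about 1 cm.

**What failed or disagreed:**
- The fingertips turned out to be about 32 mm higher than the reported TCP height. The first grasps of the screwdriver therefore closed over it or only on its top edge. I found the true height by touching the table and used it from then on.
- The tool gradually tilted by up to about 3.5° during the moves, which I could not correct; it did not affect the placing.
- In the final scene view one network labelled the cups as the red screwdriver, at low confidence (0.48), which the picture contradicts.
- After the medium cup went in, a fit to the large cup was poor (5.6 mm rms), probably because the medium cup, standing inside it, was taken as part of it.

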